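Clamp a preparative TLC plate in the scraping bed with its cam-locked push rod

ROBOT

A 6-joint arm with a two-finger parallel gripper is mounted at the origin on a cart in front of the work surface, level with it; the furniture and walls round the work are solid. World frame = base frame: x ahead of the robot, y to its left, z up, the work surface at z = 0. Lengths are in m, angles in rad, forces in N, time in s.
With the tool pointing down it reaches from about 0.35 to 0.775 m from the base axis. Payload 7.3 kg.
Tool frame: the origin (TCP) lies between the finger pads; the fingertips stand 8 mm ahead of it and the grasp point (between the pads) lies 11 mm behind it (robot.nose_length is the distance from the TCP to the fingertips, in m); z points along the fingers, y is the line along which they close (so a half turn about z gives the same grasp; the last joint's range is limited). The gripper opens to 92 mm and grips with 3 to 60 N. Pads are 19 mm wide; open, the fingers measure 130 mm over their backs; the gripper's body (75 mm by 190 mm) begins 47 mm behind the grasp point.
Start: joints at [-1.261, 0.342, 1.524, -0, 1.275, -0.146], TCP at [0.231, -0.471, 0.235] pointing down, gripper open.
Joint ranges: [-2.53, 2.53], [-0.77, 2.02], [0.04, 2.7], [-1, 4.14], [0.28, 2.66], [-3.11, 3.11]. Speed limits (rad/s): [2.57, 2.57, 3.14, 3.14, 3.14, 3.14].

INTERFACE

Orientations are given as [roll, pitch, yaw] about the fixed x, y, z axes, in that order (R = Rz(yaw) Ry(pitch) Rx(roll)).
In Python, from cell import robot gives the robot as it stands. The module is installed in compiled form; this text tells all that it offers.
- The arm moves only by the shell command python3 -m jog 'ROWS' [FORCE]. ROWS is JSON, a list that holds one entry, the list of rows, each a list of 5 numbers: the gripper's target within -1 to 1 (fully open at 1, half-way at 0, shut at -1), then the shift along the tool's x, y, z in m, then the turn about the tool's z in rad. A call has 1 to 5 rows; each row is the pose to reach, as a shift and turn from the pose commanded when the call began, along the tool's axes at that moment; what a row does not reach only later rows make up. A row lasts 1/12 s, in which the tool goes at most 41.7 mm and 7.16 degrees, less where a joint would pass 70% of its speed; a pose out of reach is approached as far as the arm can. A call with a gripper value outside its range is refused whole. The fingers move at their own pace and stop on an object; FORCE is the grip in N (left out, the last holds). Time passes only in rows, so rows that repeat a pose let the fingers close. It gives the time, the measured TCP pose, the force, the opening and the grip force at its end, in the units of the state.
- robot.observe(): the state, without advancing time (a new reading comes with each control period).
- robot.read_camera(name): name is "scene" or "top" or "wrist"; returns the picture (400x640x3 uint8, red, green, blue); there is no depth.
- robot.camera_model(name): a dict with "camera_matrix" (3x3 intrinsics, pixels), "position" and "attitude" of the camera in the world; the wrist camera has in their place "mount" (4x4, takes a point from camera to tool coordinates, whose origin is the TCP and whose axes are the flange's). Camera axes: x right, y down, z forward; pixel columns grow to the right and rows downward; lengths in m; the calibration is good to about 2 mm. The wrist camera is an equidistant fisheye: a pixel r from the principal point sees the ray r / f radians off the axis. A picture is of the moment at which its call begins: read the wrist's pose just before it. camera_model takes no time and is no camera call.
- robot.hand_in(): hands the job in; it is judged then, once.
The state is a dict: "time": time; "qpos": joint angles; "qvel": joint speeds; "joint_efforts": joint torques, N m; "tool_pos": TCP position; "tool_rot": TCP orientation; "contact_force": force on the tool from outside, world axes, zero at the start; "torque": the same for the moment, N m; "opening": finger opening in m; "grip_force": force on a finger pad.
Only numpy, scipy, OpenCV 4.12 (cv2) and the standard library are available. Lean on these libraries where they do the work, as an engineer would, in place of code of your own. Each camera call takes 0.05 s, during which the arm holds its last target. There are 200 camera calls.

TASK

A glass preparative TLC plate lies loose on the white scraping bed and must be held fast before its bands are scraped off. Slide the push rod towards it by the black upright grip until the rubber jaw has squared the plate up flush against the end fence and keeps a light grip on it, pushing gently because the glass edge chips; then flip the red cam lever over centre until it lies fully down, without forcing it, so that the rod is locked and the plate stays gripped when you let go. Do not disturb the vials and the beaker beside the bed.

Things in the scene. Friction and masses are not known exactly. Their poses are not given: they have to be found in the camera images.
- bed: fixed scraping bed: aluminium base 130 x 250 mm, white board on it (top 30 mm above the worktop), end fence with slick white facing (inner face at y = +115 mm, top at 42 mm), grey clamp block (44 x 45 mm, centre y = -87.5 mm; top at 66 mm, cheeks to 92 mm). Origin at worktop height; x: the way the lever closes, y: along the rod from grip to fence, z up
- push_rod (a joint): steel rod, 12 mm thick, axis 46 mm above the worktop, sliding along the bed's y through the clamp block: 0 m = drawn back, grows towards the fence, 0.045 = end. Lever open: about 4 N of drag, and it stays where it is left, springing back only until the jaw presses with less than that drag. Lever closed: locked
- rod_grip (a point): middle of the upright black grip at the rod's rear end, a vertical cylinder 20 mm in diameter, to be gripped between 62 and 94 mm above the worktop (this point: 80 mm; the rod's top: 52 mm). It lies on the rod's line, 170 mm behind the jaw's face
- jaw_face (a point): rubber-faced jaw at the rod's front end, moves with the rod: 70 mm wide along the bed's x, 32 to 56 mm above the worktop. This point: middle of its flat face, which looks to the bed's +y. It has to press on the plate's end with 1 N or more when all is done; more than 18 N chips the glass. 5 to 8 N above the rod's drag is a good push
- plate: loose glass TLC plate, 90 mm along its x, 120 mm along its y, 5.5 mm thick, about 150 g; cream silica layer with brownish bands. Origin: centre of its underside. It lies on the white board between jaw and fence, at first 4 to 14 mm short of the fence and slightly skewed. Flush on the fence its origin is at y = 55 mm of the bed, axes parallel to the bed's
- cam_lever (a joint): red lever on the clamp block, on a pin along the bed's y: 0 rad = open, leaning 16 deg back from upright to the bed's -x; it goes over the top to the bed's +x; 1.85 = level, closed on its stop. Almost free to 0.62, then stiff (up to about 6 N square to the arm at the tip, near 1.1; more if pushed askew); from dead centre at 1.62 it snaps shut by itself and stays
- lever_hinge (a point): the lever's pin, 80 mm above the worktop, at x = 0, y = -87.5 mm of the bed
- lever_tip (a point): middle of the ribbed end pad of the lever, 75 mm from the pin. The pad is 20 mm wide (along the pin), 11 mm thick and ends 86 mm from the pin; the arm behind it is 14 mm wide and 8 mm thick; its z axis runs along the arm away from the pin, its x axis the way the arm moves when it closes. Pressing on the lever with more than 35 N damages it
- vial_black_center (a point): bystander: sample vial with black cap, 24 mm in diameter, 58 mm high, loose, standing at the near side of the bed; this point is half-way up
- vial_white_center (a point): bystander: sample vial with white cap, 24 mm in diameter, 58 mm high, loose, standing at the near side of the bed; this point is half-way up
- beaker_center (a point): bystander: tall glass beaker, 67 mm in diameter, 106 mm high, loose, standing beyond the fence; this point is half-way up
Not all that is in view belongs to the job. What is meant by the plate is not blue, and is the larger of those in its own colour.

How it is judged:
On the way, in this order (a step that is already met when the one before it is completed fails the run):
1. with the lever still open, the jaw has squared the plate up against the fence and presses on it (contact force between push_rod and plate above 1 N and y of plate in the frame of bed above 0.0535 m and angle between the y axis of plate and the y axis of bed, either way round below 0.02 rad and value of joint cam_lever below 0.7 rad), for 0.2 s.
2. the lever has been flipped over centre and lies fully closed (value of joint cam_lever above 1.75 rad), for 0.2 s.
At the end, for the whole second after the job is handed in: the lever is closed over centre (beyond 1.75 rad), the plate lies flat with its end within 1.5 mm of the fence and square to it within 0.02 rad, and the jaw still presses on the plate with more than 1 N (value of joint cam_lever above 1.75 rad and contact force between push_rod and plate above 1 N and y of plate in the frame of bed above 0.0535 m and angle between the y axis of plate and the y axis of bed, either way round below 0.02 rad and angle between plate's own z axis and vertical below 0.03 rad); the robot touches nothing.
It fails at once if the jaw presses on the glass plate with more than 18 N (contact force between push_rod and plate above 18 N).
It fails at once if the lever is forced: more than 35 N on it (contact force between the fingers and cam_lever above 35 N).
It fails at once if a vial or the beaker is shifted by more than 20 mm or tipped (distance of any of vial_black_center, vial_white_center, beaker_center from where it was at the start of the episode above 0.02 m or angle between any of vial_black_center, vial_white_center, beaker_center's own z axis and vertical above 0.3 rad).
It also fails if it takes over 59 s, if anything falls off the work surface, if the arm or the gripper's body presses on something with over 40 N, if the wrist force passes 120 N, or if a joint passes its speed limit or range.

## Working session

There is one attempt and no reset: what is moved stays moved. The work goes in short steps, Python scripts to look and compute and a shell command to move; the robot and the scene stay as the last step left them, time stands still between calls to the robot, and variables do not carry over. Pictures are saved under pics/ and viewed, at most 10 in all, crops included, and the job is handed in when it is done.

```bash
mkdir -p pics; ls
python3 - <<'E'
from cell import robot
import cv2
for n in("scene","top"):
    cv2.imwrite(f"pics/{n}0.png",robot.read_camera(n)[:,:,::-1])
    m=robot.camera_model(n);print(n,m)
print(robot.camera_model("wrist"))
print(robot.observe())
E
```

```text
pics
scene {'camera_matrix': array([[451.97392387,   0.        , 314.38622647],
       [  0.        , 451.97392387, 196.21196662],
       [  0.        ,   0.        ,   1.        ]]), 'position': array([-0.04257964,  0.53100293,  0.72813326]), 'attitude': array([-2.26637239,  0.01441417, -2.46141932])}
top {'camera_matrix': array([[446.35507378,   0.        , 320.52760902],
       [  0.        , 446.35507378, 201.88414704],
       [  0.        ,   0.        ,   1.        ]]), 'position': array([ 0.37808121, -0.08001624,  1.04075388]), 'attitude': array([-3.06570098,  0.02886518, -1.58832235])}
{'camera_matrix': array([[309.70691629,   0.        , 318.49611931],
       [  0.        , 309.70691629, 198.57380682],
       [  0.        ,   0.        ,   1.        ]]), 'mount': array([[-3.29126337e-04, -9.64510171e-01, -2.64045492e-01,
         7.09260965e-02],
       [ 9.99999850e-01, -4.32772604e-04,  3.34363936e-04,
         2.80977211e-05],
       [-4.36769072e-04, -2.64045343e-01,  9.64510169e-01,
        -1.50552621e-01],
       [ 0.00000000e+00,  0.00000000e+00,  0.00000000e+00,
         1.00000000e+00]])}
{'time': 0.1, 'qpos': array([-1.26102858e+00,  3.42660323e-01,  1.52490694e+00, -2.47401793e-06,
        1.27537530e+00, -1.45980340e-01]), 'qvel': array([ 0.00088436, -0.00128956, -0.00278489,  0.00086852,  0.00044044,
        0.00144686]), 'joint_efforts': array([ 1.96685636e-03, -4.32002735e+01, -2.44694835e+01,  7.18951668e-02,
        5.25789033e-02, -4.94292897e-05]), 'tool_pos': array([ 0.2309948 , -0.47107467,  0.23411575]), 'tool_rot': array([-3.14025676e+00, -1.94019299e-04,  4.55748678e-01]), 'contact_force': array([0.11965128, 0.2010489 , 0.26987829]), 'torque': array([-0.01024052,  0.02182152,  0.0074494 ]), 'grip_force': 0.0, 'opening': 0.09171026971657961}
```

View pics/scene0.png

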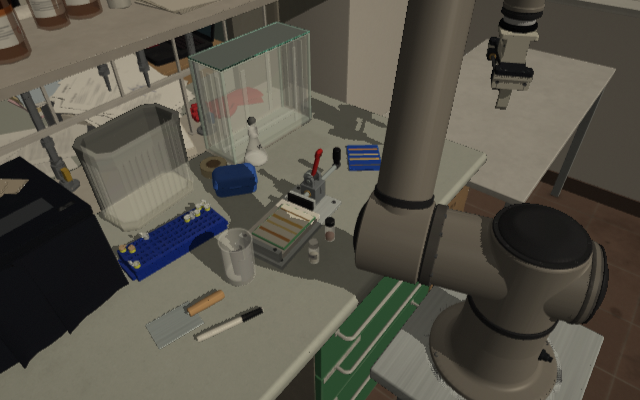

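View pics/top0.png

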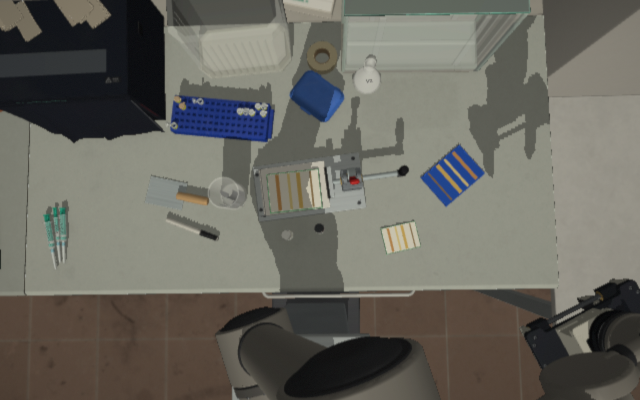

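The top view shows the bed at (310,187), the fence on the left at about (260,190), the grip at (402,171), the red lever at (354,181), the vials at (288,235) and (319,228), and the beaker at (227,192). I'll enlarge this area.

Run:
```python
import cv2
t=cv2.imread("pics/top0.png")
cv2.imwrite("pics/c1.png",cv2.resize(t[145:245,240:420],None,fx=4.4,fy=4.4,interpolation=cv2.INTER_CUBIC))
```

```text
(no output)
```

View pics/c1.png

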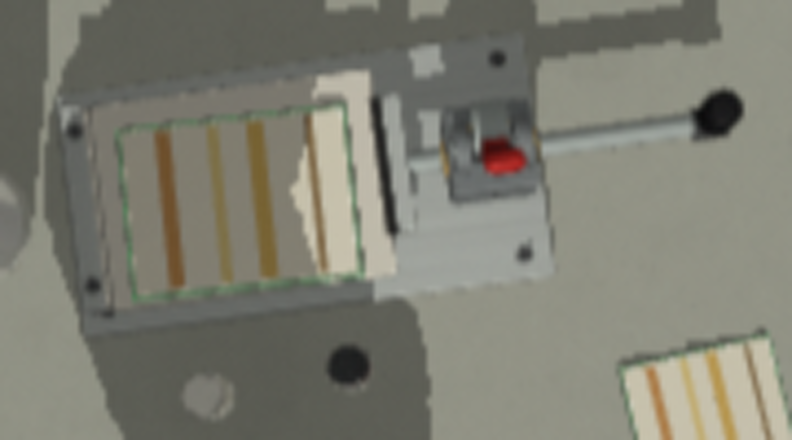

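The crop shows the base corners at (58,98), (522,38), (552,270) and (88,332), and the grip top at (720,110). The rod runs from (545,145) to (690,127), and the jaw face's black strip from (376,98) to (393,232).

```bash
cat > h.py <<'E'
import numpy as np
from cell import robot
from scipy.spatial.transform import Rotation as R
def ray(n,px):
    m=robot.camera_model(n);K=m["camera_matrix"]
    d=R.from_euler('xyz',m["attitude"]).apply(np.linalg.inv(K)@[*px,1]);return np.array(m["position"]),d
def at(n,px,z):
    p,d=ray(n,px);return p+d*(z-p[2])/d[2]
def proj(n,P):
    m=robot.camera_model(n);c=R.from_euler('xyz',m["attitude"]).inv().apply(np.array(P)-m["position"])
    q=m["camera_matrix"]@c;return q[:2]/q[2]
E
python3 - <<'E'
from h import *
c=lambda u,v:(u/4.4+240-.4,v/4.4+145-.4)
for nm,u,v,z in [("bUL",58,98,.02),("bUR",522,38,.02),("bLR",552,270,.02),("bLL",88,332,.02),("grip",720,110,.096),("rod1",545,145,.046),("rod2",690,127,.046),("jaw1",376,98,.056),("jaw2",393,232,.056),("pUL",118,130,.0355),("pUR",345,103,.0355),("pLR",362,275,.0355),("pLL",135,300,.0355),("vW",208,396,.058),("vB",348,365,.058)]:
    print(nm,at("top",c(u,v),z).round(4))
print("scene grip top (337,151)",at("scene",(337,150),.096))
E
```

```text
bUL [0.5407 0.1038 0.02  ]
bUR [ 0.5671 -0.1409  0.02  ]
bLR [ 0.4449 -0.1536  0.02  ]
bLL [0.4172 0.0888 0.02  ]
grip [ 0.5157 -0.2309  0.096 ]
rod1 [ 0.507  -0.1497  0.046 ]
rod2 [ 0.5146 -0.2235  0.046 ]
jaw1 [ 0.5314 -0.0644  0.056 ]
jaw2 [ 0.4632 -0.0717  0.056 ]
pUL [0.5209 0.0699 0.0355]
pUR [ 0.5324 -0.048   0.0355]
pLR [ 0.4432 -0.0552  0.0355]
pLL [0.4326 0.0618 0.0355]
vW [0.3826 0.0224 0.058 ]
vB [ 0.3968 -0.0479  0.058 ]
scene grip top (337,151) [ 0.50919966 -0.22593487  0.096     ]
```

```bash
cat >> h.py <<'E'
BED=np.array([.4925,-.0255]);YAW=.11
def bed(x,y):
    c,s=np.cos(YAW),np.sin(YAW);return BED+[c*x-s*y,s*x+c*y]
def rem(x,y,z,yaw):
    "remaining tool-frame shift and turn"
    s=robot.observe();Rm=R.from_euler('xyz',s["tool_rot"])
    d=Rm.inv().apply(np.array([x,y,z])-s["tool_pos"]);a=(s["tool_rot"][2]-yaw+np.pi)%(2*np.pi)-np.pi
    print("t",round(s["time"],2),"pos",s["tool_pos"].round(4),"yaw",s["tool_rot"][2].round(3),"F",s["contact_force"].round(1),"rem",d.round(4),round(a,3))
E
python3 -m jog '[[[1,0.18,-0.045,0.03,-0.6],[1,0.18,-0.045,0.03,-0.6],[1,0.18,-0.045,0.03,-0.6],[1,0.18,-0.045,0.03,-0.6],[1,0.18,-0.045,0.03,-0.6]]]'
python3 -c "
from h import *
rem(.515,-.231,.16,1.68)"
```

```text
time: 0.52
tool_pos: [0.375, -0.3485, 0.2037]
tool_rot: [-3.14, -0.002, 1.064]
contact_force: [-0.7, -0.3, 1.3]
opening: 0.0918
grip_force: 0.0
t 0.52 pos [ 0.375  -0.3485  0.2037] yaw 1.064 F [-0.7 -0.3  1.3] rem [0.1706 0.0654 0.0439] -0.616
```

```bash
python3 -m jog '[[[1,0.17,0.065,0.044,-0.62],[1,0.17,0.065,0.044,-0.62],[1,0.17,0.065,0.044,-0.62],[1,0.17,0.065,0.044,-0.62],[1,0.17,0.065,0.044,-0.62]]]'
python3 - <<'E'
from h import *
import cv2
rem(.515,-.231,.069,1.68)
s=robot.observe();im=robot.read_camera("wrist")
cv2.imwrite("pics/w1.png",im[:,:,::-1])
print(s["tool_rot"])
E
```

```text
time: 0.93
tool_pos: [0.5154, -0.2323, 0.1591]
tool_rot: [-3.141, -0.002, 1.684]
contact_force: [-0.3, -1.0, -0.1]
opening: 0.0917
grip_force: 0.0
t 0.93 pos [ 0.5154 -0.2323  0.1591] yaw 1.684 F [-0.3 -1.  -0.1] rem [ 0.0011 -0.0002  0.0901] 0.004
[-3.14092920e+00 -2.00276388e-03  1.68443836e+00]
```

View pics/w1.png

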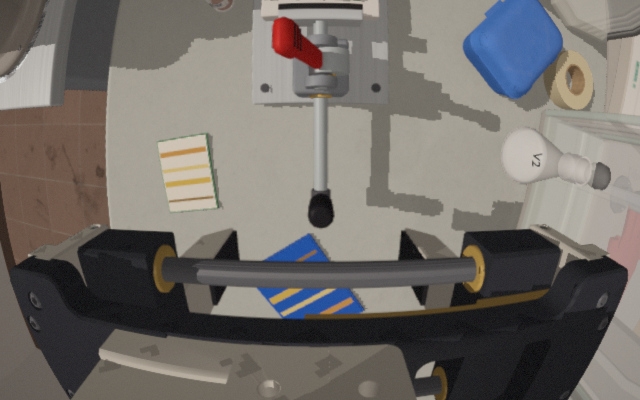

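The wrist view shows the grip top at about (320,212), centred between the fingers. The rod runs up the image to the block at (320,97), and the red lever is at (285,38). I'll intersect those rays with the known heights.

```bash
cat >> h.py <<'E'
def wat(px,z,s):
    m=robot.camera_model("wrist");K=m["camera_matrix"];M=m["mount"]
    v=np.array([(px[0]-K[0,2])/K[0,0],(px[1]-K[1,2])/K[1,1]]);r=np.hypot(*v)
    d=np.array([*(v/r*np.sin(r)),np.cos(r)]);T=R.from_euler('xyz',s["tool_rot"])
    p=np.array(s["tool_pos"])+T.apply(M[:3,3]);d=T.apply(M[:3,:3]@d);P=p+d*(z-p[2])/d[2]
    c,q=np.cos(YAW),np.sin(YAW);e=P[:2]-BED
    return P.round(4),"bed",np.round([c*e[0]+q*e[1],-q*e[0]+c*e[1]],4)
E
python3 - <<'E'
from h import *
s=robot.observe()
for n,px,z in [("griptop",(320,212),.096),("grip base",(320,195),.055),("rod block",(320,97),.052),("bolt",(264,88),.022),("bolt2",(376,88),.022),("baseL",(253,102),.02),("baseR",(388,102),.02),("lever tip",(284,38),.15)]: print(n,*wat(px,z,s))
E
```

```text
griptop [ 0.5171 -0.2282  0.096 ] bed [ 0.0022 -0.2042]
grip base [ 0.517  -0.2262  0.055 ] bed [ 0.0024 -0.2021]
rod block [ 0.507  -0.1447  0.052 ] bed [ 0.0013 -0.1201]
bolt [ 0.4546 -0.1397  0.022 ] bed [-0.0502 -0.1094]
bolt2 [ 0.557 -0.127  0.022] bed [ 0.053 -0.108]
baseL [ 0.4453 -0.1536  0.02  ] bed [-0.061  -0.1222]
baseR [ 0.5705 -0.1381  0.02  ] bed [ 0.0651 -0.1205]
lever tip [ 0.4852 -0.1218  0.15  ] bed [-0.0179 -0.0949]
```

```bash
sed -i 's/^BED=.*/BED=np.array([.494,-.024]);YAW=.117/' h.py
python3 -m jog '[[[1,0.002,0.0017,0.03,0],[1,0.002,0.0017,0.06,0],[1,0.002,0.0017,0.089,0],[1,0.002,0.0017,0.089,0],[1,0.002,0.0017,0.089,0]]]' 
python3 -c "
from h import *
rem(.5167,-.2298,.07,1.688)"
python3 -m jog '[[[-0.3,0,0,0,0],[-0.45,0,0,0,0],[-0.5,0,0,0,0],[-0.55,0,0,0,0],[-0.6,0,0,0,0]]]' 20
python3 -m jog '[[[-0.75,0,0,0,0],[-0.8,0,0,0,0],[-0.85,0,0,0,0],[-0.9,0,0,0,0],[-1,0,0,0,0]]]' 20
```

```text
time: 1.4
tool_pos: [0.5137, -0.2333, 0.0707]
tool_rot: [-3.139, -0.002, 1.675]
contact_force: [0.1, 0.2, 0.7]
opening: 0.0917
grip_force: 0.0
t 1.4 pos [ 0.5137 -0.2333  0.0707] yaw 1.675 F [0.1 0.2 0.7] rem [0.0032 0.0033 0.0007] -0.013
time: 1.82
tool_pos: [0.5151, -0.234, 0.0727]
tool_rot: [3.14, 0.001, 1.676]
contact_force: [0.2, 0.3, -0.2]
opening: 0.0631
grip_force: 0.0
time: 2.23
tool_pos: [0.5147, -0.2337, 0.0717]
tool_rot: [-3.142, 0.0, 1.676]
contact_force: [0.2, -0.0, 0.4]
opening: 0.0298
grip_force: 0.0
```

```bash
python3 -m jog '[[[-0.4,0.0035,0.002,0.001,-0.012],[-0.4,0.0035,0.002,0.001,-0.012],[-0.4,0.0035,0.002,0.001,-0.012]]]' 20
python3 -c "
from h import *
rem(.5167,-.2298,.07,1.688)"
python3 -m jog '[[[-1,0,0,0,0],[-1,0,0,0,0],[-1,0,0,0,0],[-1,0,0,0,0],[-1,0,0,0,0]]]' 20
python3 -m jog '[[[-1,0,0,0,0],[-1,0,0,0,0],[-1,0,0,0,0]]]' 20
```

```text
time: 2.48
tool_pos: [0.5164, -0.2297, 0.0706]
tool_rot: [-3.141, -0.0, 1.688]
contact_force: [0.5, -0.1, -0.1]
opening: 0.0275
grip_force: 0.0
t 2.48 pos [ 0.5164 -0.2297  0.0706] yaw 1.688 F [ 0.5 -0.1 -0.1] rem [-0.0001  0.0003  0.0006] 0.0
time: 2.9
tool_pos: [0.5166, -0.2299, 0.0707]
tool_rot: [3.141, 0.0, 1.688]
contact_force: [2.6, 1.7, -1.1]
opening: 0.0193
grip_force: 20.0
time: 3.15
tool_pos: [0.5166, -0.2299, 0.0707]
tool_rot: [3.141, 0.0, 1.688]
contact_force: [3.6, 1.8, -1.8]
opening: 0.0193
grip_force: 20.0
```

```bash
python3 -m jog '[[[-1,0.003,0.0002,0,0],[-1,0.006,0.0002,0,0],[-1,0.009,0.0002,0,0],[-1,0.011,0.0002,0,0],[-1,0.012,0.0002,0,0]]]' 25
python3 -m jog '[[[-1,0.001,0,0,0],[-1,0.002,0,0,0],[-1,0.003,0,0,0],[-1,0.004,0,0,0],[-1,0.005,0,0,0]]]' 25
python3 -c "
from h import *
rem(*bed(0,-.175),.07,1.688)"
```

```text
time: 3.57
tool_pos: [0.5153, -0.2188, 0.0707]
tool_rot: [3.141, 0.002, 1.688]
contact_force: [3.2, -4.5, -4.0]
opening: 0.0194
grip_force: 25.0
time: 3.98
tool_pos: [0.5148, -0.214, 0.0708]
tool_rot: [3.141, 0.002, 1.688]
contact_force: [3.3, -4.6, -4.8]
opening: 0.019
grip_force: 25.0
t 3.98 pos [ 0.5148 -0.214   0.0708] yaw 1.688 F [ 3.3 -4.6 -4.8] rem [0.0161 0.0015 0.0007] -0.0
```

```bash
for i in 1; do python3 -m jog '[[[-1,0.001,0,0,0],[-1,0.002,0,0,0],[-1,0.003,0,0,0],[-1,0.004,0,0,0],[-1,0.004,0,0,0]]]' ;done
python3 -m jog '[[[-1,0.001,0,0,0],[-1,0.002,0,0,0],[-1,0.003,0,0,0],[-1,0.003,0,0,0]]]'
python3 - <<'E'
from h import *
import cv2
rem(*bed(0,-.175),.07,1.688)
t=robot.read_camera("top")[:,:,::-1]
cv2.imwrite("pics/c2.png",cv2.resize(t[145:245,240:420],None,fx=4.4,fy=4.4,interpolation=cv2.INTER_CUBIC))
E
```

```text
time: 4.4
tool_pos: [0.5143, -0.2098, 0.0707]
tool_rot: [3.141, 0.002, 1.688]
contact_force: [3.1, -4.0, -4.2]
opening: 0.0193
grip_force: 25.0
time: 4.73
tool_pos: [0.5139, -0.2069, 0.0708]
tool_rot: [3.141, 0.002, 1.688]
contact_force: [3.1, -3.8, -3.6]
opening: 0.0197
grip_force: 25.0
t 4.73 pos [ 0.5139 -0.2069  0.0708] yaw 1.688 F [ 3.1 -3.8 -3.6] rem [0.009  0.0015 0.0007] -0.0
```

View pics/c2.png

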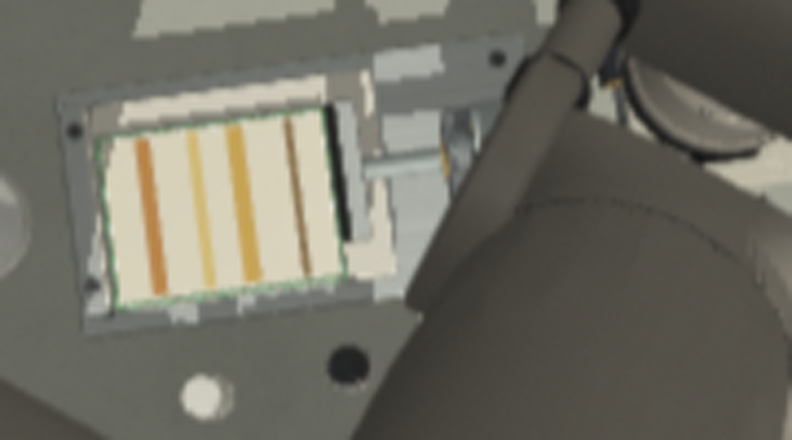

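The jaw now touches the plate. The plate's far edge runs from about (97,140) to (117,308), a few mm short of the fence. I'll continue in small steps.

```bash
python3 -m jog '[[[-1,0.0005,0,0,0],[-1,0.001,0,0,0],[-1,0.0015,0,0,0],[-1,0.002,0,0,0],[-1,0.002,0,0,0]]]'
python3 -m jog '[[[-1,0.0004,0,0,0],[-1,0.0008,0,0,0],[-1,0.0012,0,0,0],[-1,0.0012,0,0,0]]]' | egrep 'tool_pos|force'
```

```text
time: 5.2
tool_pos: [0.5137, -0.2049, 0.0708]
tool_rot: [3.141, 0.002, 1.688]
contact_force: [2.0, -5.1, -3.7]
opening: 0.0191
grip_force: 25.0
tool_pos: [0.5137, -0.2047, 0.0708]
contact_force: [3.3, -7.9, -5.5]
grip_force: 25.0
```

```bash
python3 -m jog '[[[-1,0.0004,0,0,0],[-1,0.0008,0,0,0],[-1,0.0008,0,0,0]]]' | egrep 'tool_pos|force'
```

```text
tool_pos: [0.5137, -0.2046, 0.0708]
contact_force: [2.6, -11.5, -6.1]
grip_force: 25.0
```

```bash
python3 -m jog '[[[-1,0,0,0,0],[-1,0,0,0,0],[-1,0,0,0,0]]]' | egrep 'tool_pos|force'
python3 - <<'E'
from h import *
import cv2
t=robot.read_camera("top")[:,:,::-1]
cv2.imwrite("pics/c3.png",cv2.resize(t[155:230,240:340],None,fx=7.5,fy=7.5,interpolation=cv2.INTER_CUBIC))
E
```

```text
tool_pos: [0.5137, -0.2046, 0.0708]
contact_force: [3.0, -10.9, -6.4]
grip_force: 25.0
```

View pics/c3.png

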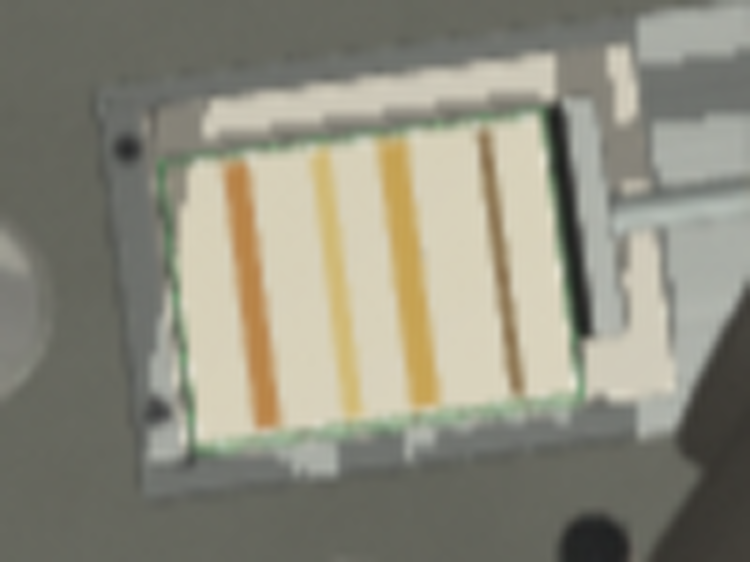

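Run:
```python
from h import *
c=lambda u,v:(u/7.5+240-.43,v/7.5+155-.43)
yb=np.array([-np.sin(YAW),np.cos(YAW)])
for n,u,v,z in [("pUL",160,160,.0355),("pLL",195,450,.0355),("pUR",545,110,.0355),("pLR",582,398,.0355),("fence out U",102,110,.02),("fence out L",147,485,.02),("fence in U",141,110,.042),("fence in L",180,455,.042),("jaw1",553,105,.056),("jaw2",585,335,.056)]:
    P=at("top",c(u,v),z)[:2];print(n,P.round(4),"y",((P-BED)@yb).round(4))
```

```text
pUL [0.5171 0.0825] y 0.1031
pLL [0.4287 0.0726] y 0.1035
pUR [ 0.5298 -0.0348] y -0.0149
pLR [ 0.4422 -0.0445] y -0.0143
fence out U [0.5352 0.1029] y 0.1212
fence out L [0.4191 0.0897] y 0.1217
fence in U [0.5315 0.0871] y 0.106
fence in L [0.427  0.0761] y 0.1072
jaw1 [ 0.5282 -0.0381] y -0.018
jaw2 [ 0.4595 -0.0465] y -0.0183
```

The plate's edges are parallel to the jaw and fence, and the push now meets a stiff stop at about 7 N above drag. So the plate is flush. I'll release the grip, rise, and turn for the lever.

```bash
python3 -m jog '[[[-0.3,0,0,0,0],[-0.1,0,0,0,0],[0,0,0,0,0],[0,0,0,0,0],[0,0,0,0,0]]]'
python3 -m jog '[[[0,0,0,-0.03,0],[0,0,0,-0.06,0],[0,0,0,-0.09,0],[0,-0.01,0,-0.12,0],[0,-0.02,0,-0.14,0]]]'
python3 - <<'E'
from h import *
import cv2
rem(*bed(0,-.0875),.2,.117)
s=robot.observe();im=robot.read_camera("wrist")
cv2.imwrite("pics/w2.png",im[:,:,::-1])
t=robot.read_camera("scene")[:,:,::-1]
cv2.imwrite("pics/s2.png",cv2.resize(t[120:280,220:380],None,fx=3.7,fy=3.7,interpolation=cv2.INTER_CUBIC))
print(s["tool_pos"],s["tool_rot"])
E
```

```text
time: 6.5
tool_pos: [0.5131, -0.2018, 0.0707]
tool_rot: [-3.141, -0.0, 1.688]
contact_force: [0.4, 0.9, 0.2]
opening: 0.0446
grip_force: 0.0
time: 6.92
tool_pos: [0.5162, -0.2219, 0.214]
tool_rot: [3.139, 0.002, 1.689]
contact_force: [-0.0, -0.9, 0.2]
opening: 0.0462
grip_force: 0.0
t 6.92 pos [ 0.5162 -0.2219  0.214 ] yaw 1.689 F [-0.  -0.9  0.2] rem [0.1117 0.0012 0.0138] 1.572
[ 0.51616911 -0.22190377  0.21399855] [3.13901068e+00 1.94099890e-03 1.68902589e+00]
```

View pics/w2.png

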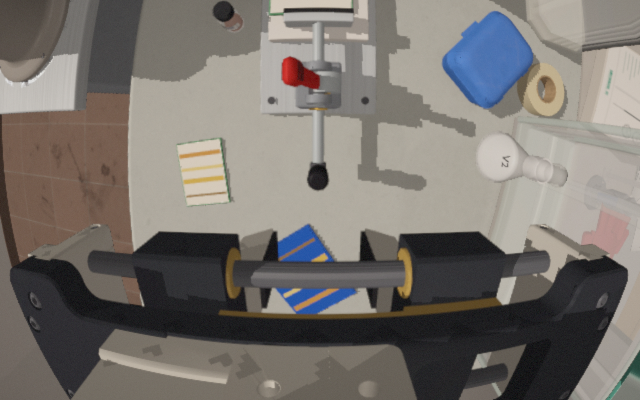

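The grip (318,172) is free, the lever is open with its pad at about (292,71), and the block is around (319,80).

```bash
python3 - <<'E'
from h import *
s=robot.observe()
s["tool_pos"]=np.array([ 0.51617,-0.2219,0.214]);s["tool_rot"]=np.array([3.139,.00194,1.689])
for n,px,z in [("griptop",(318,176),.096),("bolt",(271,100),.022),("bolt2",(364,100),.022),("baseL",(261,111),.02),("baseR",(377,111),.02),("lever tip",(290,71),.158),("lever root",(318,73),.09)]: print(n,*wat(px,z,s))
for p in [(0,-.0875)]:print(bed(*p))
E
python3 -m jog '[[[-1,0,-0.0,-0.03,0.12],[-1,0,0,-0.03,0.24],[-1,0,0,-0.03,0.36],[-1,0,0,-0.03,0.48],[-1,0,0,-0.03,0.60]]]' 20
python3 -m jog '[[[-1,0,-0.0,0,0.12],[-1,0,0,0,0.24],[-1,0,0,0,0.36],[-1,0,0,0,0.48],[-1,0,0,0,0.60]]]'
python3 -m jog '[[[-1,0,-0.0,0,0.12],[-1,0,0,0,0.24],[-1,0,0,0,0.37],[-1,0,0,0,0.37],[-1,0,0,0,0.37]]]'
python3 -c "
from h import *
rem(*bed(-.075,-.0875),.15,.117)"
```

```text
griptop [ 0.5139 -0.2043  0.096 ] bed [-0.0012 -0.1814]
bolt [ 0.4546 -0.1399  0.022 ] bed [-0.0526 -0.1105]
bolt2 [ 0.5559 -0.1279  0.022 ] bed [ 0.0493 -0.1105]
baseL [ 0.4444 -0.153   0.02  ] bed [-0.0643 -0.1224]
baseR [ 0.5723 -0.1379  0.02  ] bed [ 0.0644 -0.1222]
lever tip [ 0.4858 -0.1237  0.158 ] bed [-0.0198 -0.0981]
lever root [ 0.5033 -0.1139  0.09  ] bed [-0.0013 -0.0904]
[ 0.50421416 -0.11090179]
time: 7.43
tool_pos: [0.5151, -0.2213, 0.2397]
tool_rot: [-3.14, -0.0, 1.082]
contact_force: [-0.8, -0.1, 1.0]
opening: 0.0169
grip_force: 0.0
time: 7.85
tool_pos: [0.5151, -0.2213, 0.2395]
tool_rot: [-3.14, 0.001, 0.482]
contact_force: [0.1, 0.9, 0.8]
opening: 0.0005
grip_force: 0.0
time: 8.27
tool_pos: [0.5153, -0.2215, 0.2398]
tool_rot: [-3.14, 0.001, 0.121]
contact_force: [-0.4, -0.2, -0.5]
opening: 0.0009
grip_force: 0.0
t 8.27 pos [ 0.5153 -0.2215  0.2398] yaw 0.121 F [-0.4 -0.2 -0.5] rem [-0.0725 -0.1113  0.09  ] 0.004
```

```bash
sed -i 's/^BED=.*/BED=np.array([.4935,-.0303]);YAW=.117/' h.py
python3 -m jog '[[[-1,-0.036,-0.005,0.02,0],[-1,-0.072,-0.04,0.05,0],[-1,-0.072,-0.08,0.08,0],[-1,-0.072,-0.105,0.09,0],[-1,-0.072,-0.105,0.09,0]]]'
python3 - <<'E'
from h import *
import cv2
rem(*bed(-.04,-.0875),.15,.117)
t=robot.read_camera("scene")[:,:,::-1]
cv2.imwrite("pics/s3.png",cv2.resize(t[110:260,240:400],None,fx=4,fy=4,interpolation=cv2.INTER_CUBIC))
E
```

```text
time: 8.68
tool_pos: [0.4271, -0.1212, 0.1474]
tool_rot: [-3.135, 0.007, 0.123]
contact_force: [-1.1, 0.1, -0.9]
opening: 0.0007
grip_force: 0.0
t 8.68 pos [ 0.4271 -0.1212  0.1474] yaw 0.123 F [-1.1  0.1 -0.9] rem [ 0.0365  0.0052 -0.0029] 0.006
```

View pics/s3.png

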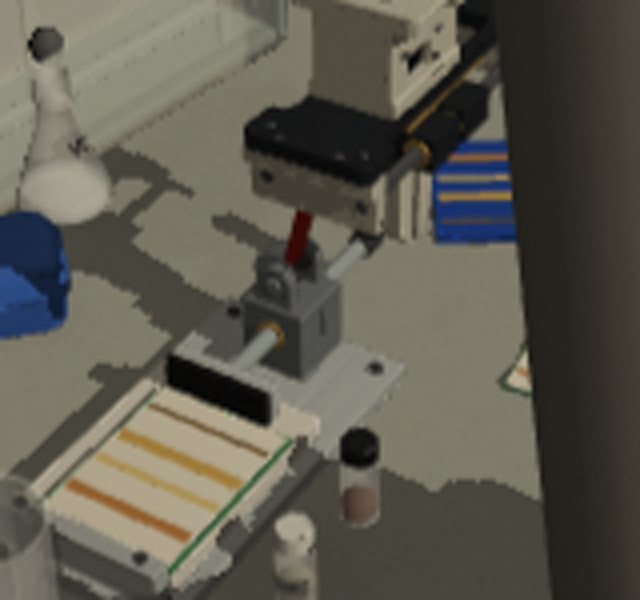

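The plate sits under the jaw and against the fence, the lever is still open, and the fingers are behind it. I'll push along the arc.

```bash
python3 -m jog '[[[-1,0.015,0.005,-0.003,0.006],[-1,0.03,0.005,-0.003,0.006],[-1,0.038,0.005,-0.003,0.006],[-1,0.045,0.005,-0.004,0.006],[-1,0.052,0.005,-0.005,0.006]]]'
python3 -m jog '[[[-1,0.007,0,-0.001,0],[-1,0.014,0,-0.002,0],[-1,0.02,0,-0.003,0],[-1,0.026,0,-0.003,0],[-1,0.03,0,-0.003,0]]]'
python3 -c "
from h import *
rem(*bed(.0093,-.0875),.1557,.117)"
```

```text
time: 9.15
tool_pos: [0.4844, -0.1255, 0.1558]
tool_rot: [3.141, 0.0, 0.113]
contact_force: [-0.9, -1.4, 0.6]
opening: 0.0002
grip_force: 0.4
time: 9.57
tool_pos: [0.5145, -0.1216, 0.1588]
tool_rot: [3.141, -0.0, 0.112]
contact_force: [-0.2, 0.7, -0.1]
opening: 0.0004
grip_force: 0.4
t 9.57 pos [ 0.5145 -0.1216  0.1588] yaw 0.112 F [-0.2  0.7 -0.1] rem [-0.0009 -0.0056  0.0031] -0.005
```

```bash
python3 -m jog '[[[-1,0.003,-0.005,0.003,0],[-1,0.006,-0.005,0.005,0],[-1,0.01,-0.005,0.007,0],[-1,0.014,-0.005,0.009,0],[-1,0.018,-0.005,0.011,0]]]'
python3 -m jog '[[[-1,0.003,0,0.003,0],[-1,0.006,0,0.005,0],[-1,0.009,0,0.008,0],[-1,0.013,0,0.011,0],[-1,0.013,0,0.011,0]]]'
python3 - <<'E'
from h import *
import cv2
rem(*bed(.0406,-.0875),.1372,.117)
t=robot.read_camera("scene")[:,:,::-1]
cv2.imwrite("pics/s4.png",cv2.resize(t[110:260,240:400],None,fx=4,fy=4,interpolation=cv2.INTER_CUBIC))
E
```

```text
time: 9.98
tool_pos: [0.5311, -0.1143, 0.1476]
tool_rot: [-3.141, 0.001, 0.112]
contact_force: [-4.0, 1.1, 3.8]
opening: 0.0007
grip_force: 2.5
time: 10.4
tool_pos: [0.5446, -0.113, 0.1363]
tool_rot: [-3.141, -0.0, 0.112]
contact_force: [-1.4, 1.1, 4.7]
opening: 0.0004
grip_force: 2.3
t 10.4 pos [ 0.5446 -0.113   0.1363] yaw 0.112 F [-1.4  1.1  4.7] rem [-0.0005 -0.0006 -0.0009] -0.005
```

View pics/s4.png

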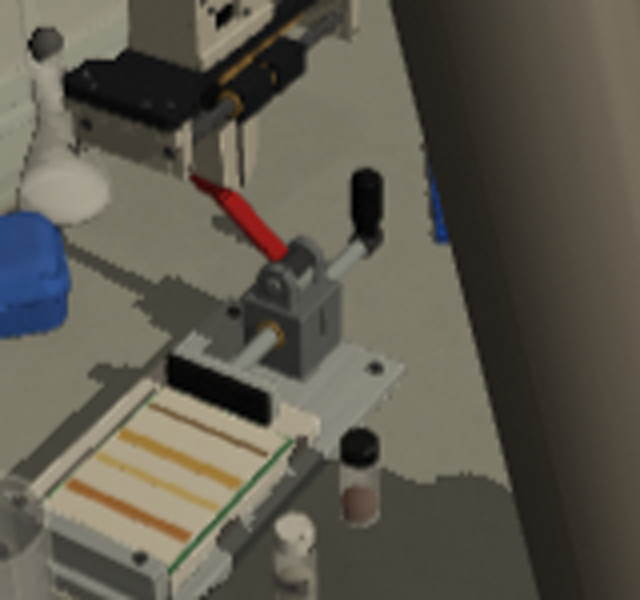

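The fingers hold the lever at about 45°, pressing on its pad. I'll continue down the arc.

```bash
python3 -m jog '[[[-1,0.003,0,0.004,0],[-1,0.007,0,0.008,0],[-1,0.01,0,0.013,0],[-1,0.013,0,0.018,0],[-1,0.013,0,0.019,0]]]'
python3 -m jog '[[[-1,0.001,0,0.004,0],[-1,0.002,0,0.008,0],[-1,0.003,0,0.012,0],[-1,0.003,0,0.016,0],[-1,0.003,0,0.018,0]]]'
python3 -c "
from h import *
rem(*bed(.0597,-.0875),.0996,.117)"
```

```text
time: 10.87
tool_pos: [0.5574, -0.1118, 0.1167]
tool_rot: [3.142, -0.0, 0.112]
contact_force: [-0.4, 0.6, 2.7]
opening: 0.0005
grip_force: 1.2
time: 11.28
tool_pos: [0.5595, -0.1116, 0.0987]
tool_rot: [-3.141, 0.001, 0.112]
contact_force: [0.4, -1.1, -0.2]
opening: 0.0004
grip_force: 0.0
t 11.28 pos [ 0.5595 -0.1116  0.0987] yaw 0.112 F [ 0.4 -1.1 -0.2] rem [ 0.0036 -0.001  -0.0009] -0.005
```

Force dropped to zero, so the lever snapped over. I'll rise, back off, and check.

```bash
python3 -m jog '[[[-1,0,0,-0.03,0],[-1,0,0,-0.07,0],[-1,0,0,-0.1,0],[-1,0,0.03,-0.12,0],[-1,0,0.06,-0.13,0]]]'
python3 -m jog '[[[-1,0,0,0,0],[-1,0,0,0,0],[-1,0,0,0,0]]]'
python3 - <<'E'
from h import *
import cv2
t=robot.read_camera("scene")[:,:,::-1]
cv2.imwrite("pics/s5.png",cv2.resize(t[110:260,230:390],None,fx=4,fy=4,interpolation=cv2.INTER_CUBIC))
E
```

```text
time: 11.7
tool_pos: [0.5678, -0.1711, 0.2335]
tool_rot: [3.139, -0.005, 0.115]
contact_force: [1.1, -0.4, 0.4]
opening: 0.0006
grip_force: 0.0
time: 11.95
tool_pos: [0.5661, -0.1709, 0.2288]
tool_rot: [-3.141, 0.001, 0.111]
contact_force: [0.5, 0.8, -0.3]
opening: 0.0003
grip_force: 0.0
```

View pics/s5.png

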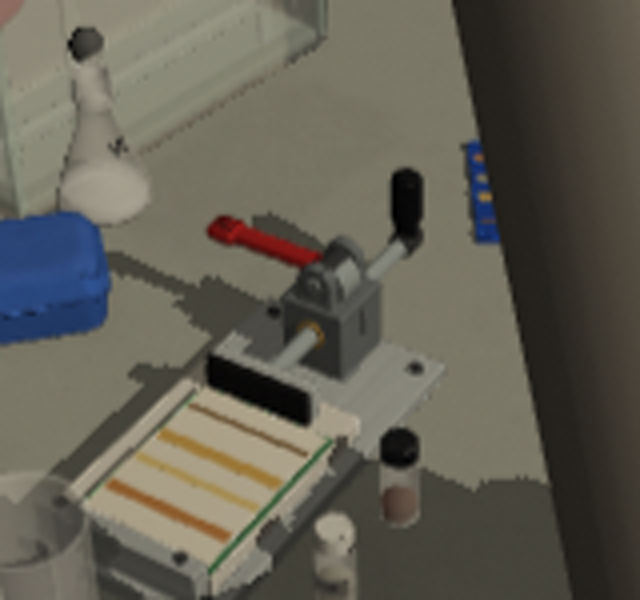

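The lever lies level from (225,230) to (320,260). The jaw is still on the plate, the plate is at the fence, and the vials and beaker are undisturbed.

```bash
python3 -c "
from cell import robot
print(robot.hand_in())"
```

```text
the job is handed in; nothing more can be done
None
```

I handed the job in at about 12 s with no verdict returned: the last picture shows the lever lying level, the plate against the fence under the jaw and the bystanders in place, but I could not measure the final grip force (the push peaked at about 7 N above the rod's drag).

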